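Slide the hook with the hair clip along the rail to the stop above the shower cap case

TASK

Keep the hair things together: with a fingertip, gently push the sliding hook that carries the hair clip along its rail until it clicks into the stop above the closed round shower cap case, then take the hand away. Only push it: do not pinch the slide, leave the clip hanging on its hook untouched, and leave everything else standing where it is.

Things in the scene. Friction and masses are not known exactly. Their poses are not given: they have to be found in the camera images.
- rail: Stainless hook rail: level flat bar 452 mm long (its y), 24 mm high, 8 mm thick (x), on the rattan shelf, nothing above it. Origin: middle of its top edge, 236 mm above the counter. y along the bar, z up, x level towards the side where the clip hangs. Click stops: four V notches, 16 mm wide and 5 mm deep, in the top edge at y = -150, -50, 50, 150 mm. Fixed.
- hook_slide: The sliding hook: a steel saddle that slides along the rail between end studs 9 mm high, 178 mm either side of mid-rail. Origin: on the rail's top edge, in the middle of the slide; axes as the rail's. It starts between the two inner stops. It slides with about 1 to 2.5 N; within some 7 mm of a stop it is drawn in by itself, and about 6 N pushes it out again.
- thumb_block (a point): Centre of the top of the sliding hook's upright thumb block, 34.5 mm above the rail's top edge. The block is 42 mm long along the rail, 20 mm wide; it is pushed on its two flat ends, which reach from 4.5 to 34.5 mm above the rail's top edge. A pin 6 mm across stands out of the top: 6 mm proud between stops, about 1.5 mm when clicked in.
- stop_pin (a joint): Drop of the sprung pin and roller in the sliding hook (m): about 0.0005 while the roller rides on the rail's plain edge, about 0.0044 when it has clicked into a stop.
- end_left: The end plate of the thumb block at its +y end (rail's y). Its origin is on the rail's top edge under the middle of the block, not on the plate.
- end_right: The end plate of the thumb block at its -y end. Origin as for end_left.
- cheek_far: The side plate of the sliding hook on the rail's +x side, from which the hook springs. Origin as for end_left.
- cheek_near: The side plate of the sliding hook on the rail's -x side. Origin as for end_left.
- hook (a point): Middle of the straight hook rod of the sliding hook, where the clip hangs: 36 mm out from the bar's middle plane on the rail's +x side and 30 mm below the rail's top edge, in the middle of the slide's length. The 6 mm rod reaches 67 mm out and turns up at its tip.
- clip: Red plastic claw hair clip, 34 mm long along the hook rod, 30 mm wide, hanging loosely with the rod through its closed jaws. Origin on the rod's axis; it reaches from 26 mm above to 44 mm below it. 18 g.
- cap_case_center (a point): Centre of the closed white shower cap case, a round flat plastic box 90 mm across and 39 mm high, standing on the rattan shelf below one of the four stops (within about 15 mm of plumb below the hook when it hangs at that stop).
- cap_case: The same shower cap case; origin at the centre of its underside.
- soap_box: Closed grey plastic soap box, 104 by 74 by 37 mm, on the shelf below another stop. Origin: centre of its underside.
- bamboo_cup: Bamboo cup, 68 mm across and 88 mm high, on the shelf below another stop. Origin: centre of its underside.
- tumbler: Glass tumbler, 68 mm across the rim and 88 mm high, on the shelf below another stop. Origin: centre of its underside.
- shampoo: White bottle, 60 mm across and 155 mm high, standing on the counter to the right of the shelf. Origin: centre of its underside.
- cream_jar: Glass jar with a lid, 64 mm across and 50 mm high, on the counter to the left of the shelf. Origin: centre of its underside.
- nail_brush: Wooden nail brush, 42 by 90 by 30 mm, lying on the counter to the left of the shelf. Origin: centre of its underside.
- comb: Flat wooden comb, 39 by 170 by 5 mm, lying on the counter to the right of the shelf. Origin: underside of its middle.
- shelf: The rattan shelf, 236 mm deep (x) by 506 mm long (y), its woven board 50 mm above the counter. Origin: on the counter under its middle; the rail runs parallel to its y, 55 mm to its -x side. Fixed.

How it is judged (in metres and radians):
At the end, for the whole second after the job is handed in: The stop roller has dropped at least 3 mm into a notch, with the hook within 35 mm, seen from above, of the centre of the shower cap case; the slide is at rest, the clip hangs on its hook (within 20 mm), and the robot touches nothing (value of joint stop_pin above 0.003 m and horizontal distance between hook and cap_case_center below 0.035 m and linear speed of hook_slide below 0.005 m/s and distance between clip and hook below 0.02 m and linear speed of cap_case below 0.01 m/s).
It fails at once if the slide is pinched (pressed on both ends, or on both sides, at once) ((contact force between the fingers and end_left above 0.5 N and contact force between the fingers and end_right above 0.5 N) or (contact force between the fingers and cheek_far above 0.5 N and contact force between the fingers and cheek_near above 0.5 N)).
It fails at once if the slide or the rail is pushed hard (over 30 N) (contact force between any of the arm, the fingers and rail above 30 N or contact force between any of the arm, the fingers and hook_slide above 30 N).
It fails at once if the hair clip is touched, lifted or knocked off its hook (contact force between any of the arm, the fingers and clip above 0.3 N or distance between clip and hook above 0.03 m).
It fails at once if a thing on the shelf is shifted by more than 15 mm (distance of any of cap_case, soap_box, bamboo_cup, tumbler from where it was at the start of the episode above 0.015 m).
It fails at once if a thing on the counter is shifted by more than 20 mm (distance of any of shampoo, cream_jar, nail_brush, comb from where it was at the start of the episode above 0.02 m).
It also fails if it takes over 42 s, if anything falls off the work surface, if the arm or the gripper's body presses on something with over 40 N, if the wrist force passes 120 N, or if a joint passes its speed limit or range.

ROBOT

A 6-joint arm with a two-finger parallel gripper is mounted at the origin on the work surface. World frame = base frame: x ahead of the robot, y to its left, z up, the work surface at z = 0. Lengths are in m, angles in degrees, forces in N, time in s.
With the tool pointing down it reaches from about 0.4 to 0.825 m from the base axis. Payload 7 kg.
Tool frame: the origin (TCP) lies midway between the tips of the shut fingers; the grasp point (between the pads) lies 19 mm behind it; z points along the fingers, y is the line along which they close (so a half turn about z gives the same grasp; the last joint's range is limited). The gripper opens to 88 mm and grips with 3 to 60 N. Pads are 19 mm wide; open, the fingers measure 130 mm over their backs; the gripper's body (78 mm by 193 mm) begins 47 mm behind the grasp point.
Start: joints at [87.439, 20.546, 0.682, 0, -70.136, -16.507], TCP at [0.221, 0.638, 0.227] pointing down, gripper open.
Joint ranges: [-176.03, 176.03], [-82.01, 121.73], [-58.28, 71.71], [-173.87, 95.51], [-174.79, -0.11], [-173.66, 173.66]. Speed limits (degrees/s): [136.94, 136.94, 172.46, 180, 180, 180].

INTERFACE

Orientations are given as [roll, pitch, yaw] about the fixed x, y, z axes, in that order (R = Rz(yaw) Ry(pitch) Rx(roll)).
In Python, from plant import r gives the robot as it stands.
- The arm moves only by the tool drive_tool, never from a script. Its argument "commands" is a list of rows, each an object of numbers: "hand": the closure, from 0 (fully open) to 1 (shut); "tx", "ty", "tz": the shift along the world's x, y, z scaled (see below); "turn": the turn about the world's z scaled (see below). A call has 1 to 10 rows; each row is the pose to reach, as a shift and turn from the pose commanded when the call began; what a row does not reach only later rows make up. The controller multiplies each number of a shift by 0.6 m and each number of a turn by 90 degrees. A row lasts 1/10 s, in which the tool goes at most 50 mm and 8.59 degrees, less where a joint would pass 70% of its speed; a pose out of reach is approached as far as the arm can. A call with a number of a shift or a turn outside -1 to 1 is refused whole. A call with a gripper value outside its range is refused whole. The fingers move at their own pace and stop on an object; "grip_force" is the grip in N (left out, the last holds). Time passes only in rows, so rows that repeat a pose let the fingers close. It gives the time, the measured TCP pose, the force, the opening and the grip force at its end, in the units of the state.
- r.get_state(): the state, without advancing time (a new reading comes with each control period).
- r.capture(name): name is "scene" or "top" or "wrist"; returns a dict with "frame" (420x560x3 uint8, red, green, blue), "fx", "fy", "cx", "cy" (pixels), "world_from_camera" (4x4, takes a point from camera to world coordinates); the wrist camera has in their place "T_tool_cam" (4x4, takes a point from camera to tool coordinates, whose origin is the TCP and whose axes are the flange's). Camera axes: x right, y down, z forward; pixel columns grow to the right and rows downward; lengths in m; the calibration is good to about 2 mm. A picture is of the moment at which its call begins: read the wrist's pose just before it. There is no depth.
- r.close_job(): hands the job in; it is judged then, once.
Trained networks look in the newest picture that a camera, given by its name, has taken for a name from the list of things; names that differ only in an ending like _2 or _b are one class to them, and where a whole thing is asked for, a point or a joint stands for the part that bears it (a point fixed in the world has none). Each returns a list of dicts, best first, with "score" (0 to 1); they miss things now and then, are a little off and sometimes report something else, mostly with a low value. They report only what shows in the picture. A call takes as long as a camera call.
- r.trace(label, camera): "pixels" (420x560 bool, what is visible of it) and "extent" ([left, top, right, bottom] in pixels, round what is visible of it).
The state is a dict: "time_s": time; "joints": joint angles; "qd": joint speeds; "joint_torque": joint torques, N m; "tcp_pos": TCP position; "eef_rot": TCP orientation; "contact_force": force on the tool from outside, world axes, zero at the start; "moment": the same for the moment, N m; "gripper_width": finger opening in m; "gripper_force": force on a finger pad.
Only numpy, scipy, OpenCV 4.12 (cv2) and the standard library are available. Lean on these libraries where they do the work, as an engineer would, in place of code of your own. Each camera call takes 0.05 s, during which the arm holds its last target. There are 200 camera calls.

## Working session

There is one attempt and no reset: what is moved stays moved. The work goes in short steps, Python scripts to look and compute and a tool call to move; the robot and the scene stay as the last step left them, time stands still between calls to the robot, and variables do not carry over. Pictures are saved under pics/ and viewed, at most 10 in all, crops included, and the job is handed in when it is done.

Besides the shell and the picture viewer there is one more tool, called as name([rows], argument=value, ...), one row to a line, values as JSON. drive_tool: Moves the arm, as the interface text tells. Its arguments: {"type":"object","properties":{"commands":{"type":"array"},"grip_force":{"type":"number"}},"required":["commands"]}

```bash
mkdir -p pics
cat > h.py <<'E'
from plant import r
import numpy as np, cv2
def cap(n,fn=None):
    c=r.capture(n)
    if fn: cv2.imwrite('pics/'+fn,cv2.cvtColor(c['frame'],cv2.COLOR_RGB2BGR))
    return c
def ray(c,u,v):
    T=np.array(c['world_from_camera']); d=T[:3,:3]@np.array([(u-c['cx'])/c['fx'],(v-c['cy'])/c['fy'],1]); return T[:3,3],d
def atz(c,u,v,z):
    o,d=ray(c,u,v); return o+d*(z-o[2])/d[2]
def proj(c,p):
    T=np.array(c['world_from_camera']); q=T[:3,:3].T@(np.array(p)-T[:3,3]); return np.array([c['fx']*q[0]/q[2]+c['cx'],c['fy']*q[1]/q[2]+c['cy']])
E
python3 - <<'E'
from h import *
np.set_printoptions(precision=3,suppress=True)
s=r.get_state(); print(s['time_s'],s['tcp_pos'],s['eef_rot'],s['gripper_width'])
for n in('scene','top'):
    c=cap(n,n+'1.png'); print(n,np.array(c['world_from_camera']),c['fx'])
    for l in('rail','hook_slide','end_left','clip','cap_case','soap_box','bamboo_cup','tumbler','shelf','shampoo'):
        t=r.trace(l,n)
        for k in t[:2]:
            m=k['pixels']; ys,xs=np.nonzero(m); print(l,round(k['score'],2),k['extent'],(xs.mean().round(1),ys.mean().round(1)) if len(xs) else '')
E
```

```text
0.0 [0.22  0.637 0.226] [179.903  -0.009 -19.075] 0.08750472702471855
scene [[-0.842  0.272 -0.466  1.03 ]
 [ 0.539  0.463 -0.703  0.785]
 [ 0.024 -0.843 -0.537  0.767]
 [ 0.     0.     0.     1.   ]] 411.17117713085196
rail 0.82 [258.8, 161.2, 369.4, 256.9] (np.float64(318.9), np.float64(213.1))
rail 0.6 [257.7, 227.5, 302.2, 259.6] (np.float64(278.7), np.float64(243.0))
hook_slide 0.76 [292.8, 181.8, 307.0, 211.9] (np.float64(301.9), np.float64(194.0))
end_left 0.25 [281.9, 250.5, 315.2, 281.2] (np.float64(297.0), np.float64(262.9))
clip 0.55 [280.2, 200.2, 298.2, 222.2] (np.float64(290.2), np.float64(212.6))
clip 0.33 [278.7, 181.3, 310.0, 213.3] (np.float64(300.8), np.float64(194.9))
cap_case 0.78 [280.4, 249.5, 316.4, 278.6] (np.float64(297.0), np.float64(262.8))
soap_box 0.81 [256.9, 228.1, 301.6, 262.0] (np.float64(278.9), np.float64(243.1))
bamboo_cup 0.85 [305.2, 254.1, 333.1, 301.7] (np.float64(321.3), np.float64(277.7))
tumbler 0.98 [252.5, 200.6, 271.4, 237.7] (np.float64(260.6), np.float64(218.2))
shelf 0.74 [207.6, 163.9, 377.6, 358.2] (np.float64(298.9), np.float64(273
[... 254 characters left out ...]
1.271]
 [ 0.     0.     0.     1.   ]] 398.1513239790668
rail 0.74 [170.9, 220.0, 341.8, 231.1] (np.float64(284.2), np.float64(224.5))
clip 0.61 [252.3, 205.0, 261.5, 220.4] (np.float64(259.3), np.float64(210.0))
cap_case 0.71 [229.4, 199.1, 257.0, 225.2] (np.float64(242.0), np.float64(209.3))
soap_box 0.89 [262.7, 194.6, 290.4, 232.3] (np.float64(276.3), np.float64(211.2))
bamboo_cup 0.74 [195.1, 195.2, 221.6, 221.9] (np.float64(208.4), np.float64(208.7))
tumbler 0.6 [299.9, 201.7, 322.5, 219.0] (np.float64(311.6), np.float64(210.9))
shelf 0.62 [166.7, 164.1, 347.5, 249.0] (np.float64(258.0), np.float64(205.5))
shampoo 0.67 [397.2, 229.0, 431.8, 252.3] (np.float64(414.7), np.float64(241.2))
```

Run:
```python
import cv2
a=cv2.imread('pics/scene1.png')[130:380,190:440];b=cv2.imread('pics/top1.png')[150:270,150:450]
cv2.imwrite('pics/a.png',cv2.resize(a,(600,600),interpolation=2)); cv2.imwrite('pics/b.png',cv2.resize(b,(780,312),interpolation=2))
```

```text
(no output)
```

View pics/a.png

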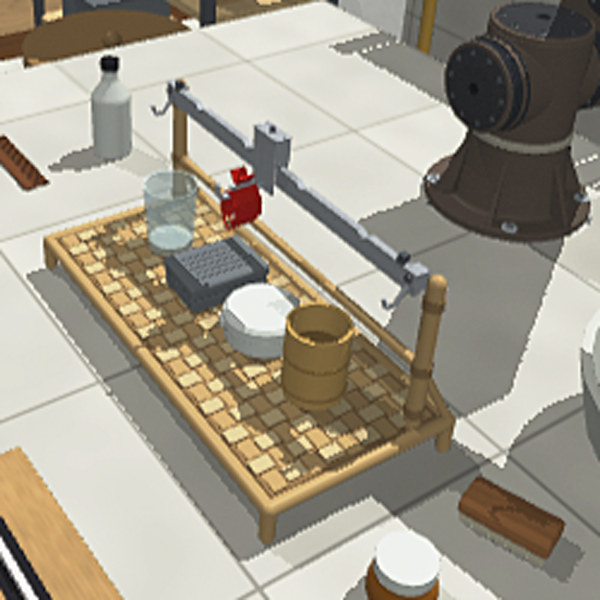

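View pics/b.png

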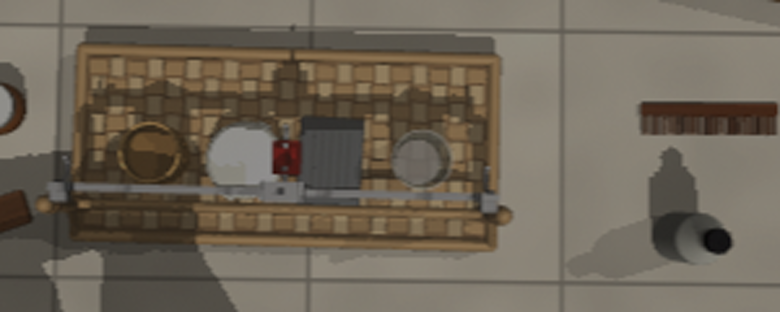

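Run:
```python
from h import *
np.set_printoptions(precision=4,suppress=True)
c=cap('top')
g=lambda u,v:(u/2.6+150,v/2.6+150)
for n,u,v,z in(('L',58,188,.236),('R',490,201,.236),('block',282,190,.2705),('case',244,155,.089),('soap',332,152,.087),('cup',150,153,.138),('tumb',420,157,.138)): print(n,atz(c,*g(u,v),z))
for l in('hook_slide','thumb_block','stop_pin','end_right','cheek_far','hook'):
    for k in r.trace(l,'top')[:2]: print(l,k['score'],k['extent'])
```

```text
L [0.478  0.2822 0.236 ]
R [ 0.47   -0.1492  0.236 ]
block [0.4783 0.0567 0.2705]
case [0.5192 0.1114 0.089 ]
soap [0.5239 0.0109 0.087 ]
cup [0.5182 0.2095 0.138 ]
tumb [ 0.5172 -0.0862  0.138 ]
hook_slide 0.72 [251.6, 198.5, 267.5, 226.7]
hook_slide 0.43 [253.9, 206.4, 262.3, 220.4]
thumb_block 0.66 [247.3, 215.6, 265.8, 225.3]
thumb_block 0.59 [194.0, 197.4, 223.3, 221.3]
stop_pin 0.55 [230.9, 193.3, 256.4, 229.2]
stop_pin 0.18 [134.1, 182.9, 163.9, 202.8]
hook 0.49 [248.9, 200.8, 266.8, 230.6]
hook 0.45 [395.7, 188.9, 449.6, 199.1]
```

drive_tool([
  {"tz": 0.08,"hand": 1},
  {"tz": 0.16,"hand": 1},
  {"tz": 0.24,"hand": 1},
  {"tx": 0.1,"ty": -0.08,"tz": 0.24,"turn": 0.1,"hand": 1},
  {"tx": 0.15,"ty": -0.15,"tz": 0.24,"turn": 0.2,"hand": 1},
  {"tx": 0.19,"ty": -0.22,"tz": 0.24,"turn": 0.2,"hand": 1},
  {"tx": 0.23,"ty": -0.29,"tz": 0.24,"turn": 0.2,"hand": 1},
  {"tx": 0.27,"ty": -0.36,"tz": 0.24,"turn": 0.2,"hand": 1},
  {"tx": 0.31,"ty": -0.43,"tz": 0.24,"turn": 0.2,"hand": 1},
  {"tx": 0.33,"ty": -0.5,"tz": 0.24,"turn": 0.2,"hand": 1},
], grip_force=20)

```text
invalid input
```

drive_tool([
  {"hand": 1,"tx": 0,"ty": 0,"tz": 0.08,"turn": 0},
  {"hand": 1,"tx": 0,"ty": 0,"tz": 0.16,"turn": 0},
  {"hand": 1,"tx": 0,"ty": 0,"tz": 0.24,"turn": 0},
  {"hand": 1,"tx": 0.07,"ty": -0.05,"tz": 0.24,"turn": 0.09},
  {"hand": 1,"tx": 0.11,"ty": -0.12,"tz": 0.24,"turn": 0.18},
  {"hand": 1,"tx": 0.15,"ty": -0.19,"tz": 0.24,"turn": 0.2},
  {"hand": 1,"tx": 0.19,"ty": -0.26,"tz": 0.24,"turn": 0.2},
  {"hand": 1,"tx": 0.23,"ty": -0.33,"tz": 0.24,"turn": 0.2},
  {"hand": 1,"tx": 0.27,"ty": -0.4,"tz": 0.24,"turn": 0.2},
  {"hand": 1,"tx": 0.31,"ty": -0.47,"tz": 0.24,"turn": 0.2},
], grip_force=20)

```text
time_s: 2.45
tcp_pos: [0.4071, 0.354, 0.371]
eef_rot: [-180.0, -0.0, -1.0]
contact_force: [0.9, -0.0, 0.1]
gripper_width: 0.0135
gripper_force: 0.0
```

drive_tool([
  {"hand": 1,"tx": 0.02,"ty": -0.08,"tz": 0,"turn": 0},
  {"hand": 1,"tx": 0.04,"ty": -0.16,"tz": 0,"turn": 0},
  {"hand": 1,"tx": 0.06,"ty": -0.24,"tz": 0,"turn": 0},
  {"hand": 1,"tx": 0.08,"ty": -0.32,"tz": 0,"turn": 0},
  {"hand": 1,"tx": 0.09,"ty": -0.4,"tz": 0,"turn": 0},
  {"hand": 1,"tx": 0.1,"ty": -0.48,"tz": 0,"turn": 0},
  {"hand": 1,"tx": 0.1,"ty": -0.56,"tz": 0,"turn": 0},
  {"hand": 1,"tx": 0.1,"ty": -0.6,"tz": 0,"turn": 0},
  {"hand": 1,"tx": 0.1,"ty": -0.6,"tz": 0,"turn": 0},
  {"hand": 1,"tx": 0.1,"ty": -0.6,"tz": 0,"turn": 0},
])

```text
time_s: 3.45
tcp_pos: [0.4665, -0.0046, 0.3707]
eef_rot: [-180.0, -0.0, -1.2]
contact_force: [-0.0, -0.3, -0.5]
gripper_width: 0.0007
gripper_force: 0.0
```

```bash
cat >> h.py <<'E'
from scipy.spatial.transform import Rotation as R
def wcap(fn):
    s=r.get_state(); c=cap('wrist',fn); T=np.eye(4); T[:3,:3]=R.from_euler('xyz',s['eef_rot'],degrees=True).as_matrix(); T[:3,3]=s['tcp_pos']
    c['world_from_camera']=T@np.array(c['T_tool_cam']); return s,c
E
python3 - <<'E'
from h import *
np.set_printoptions(precision=4,suppress=True)
s,c=wcap('w1.png'); print(s['tcp_pos'],s['eef_rot'],s['gripper_width'],c['world_from_camera'],c['fx'],proj(c,s['tcp_pos']))
for l in('thumb_block','hook_slide','end_right','clip','rail'):
    for k in r.trace(l,'wrist')[:2]: print(l,k['score'],k['extent'])
E
```

```text
[ 0.4665 -0.0046  0.3707] [-179.983    -0.0274   -1.1674] 0.0006555454791420265 [[-0.0197 -0.9519 -0.3059  0.549 ]
 [-0.9998  0.0186  0.0065 -0.0066]
 [-0.0005  0.306  -0.952   0.5284]
 [ 0.      0.      0.      1.    ]] 311.44825272363386 [276.1214 264.5825]
thumb_block 0.95 [175.5, 117.7, 233.5, 209.9]
hook_slide 0.67 [179.4, 112.0, 232.8, 212.8]
hook_slide 0.42 [198.3, 130.3, 236.6, 166.5]
end_right 0.53 [225.1, 182.5, 234.2, 208.9]
clip 0.96 [199.1, 129.7, 234.4, 166.6]
rail 0.78 [0.0, 149.5, 433.5, 203.8]
```

View pics/w1.png

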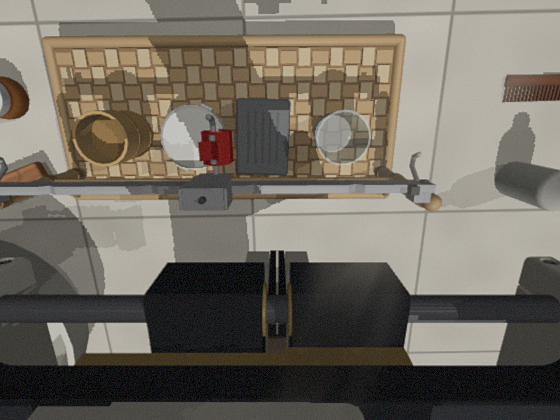

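Run:
```python
from h import *
np.set_printoptions(precision=4,suppress=True)
s,c=wcap('w2.png')
print('pin',atz(c,202,200,.2745),'endR',atz(c,230,207,.2705),atz(c,232,190,.2705),'endL',atz(c,180,208,.2705))
im=cv2.imread('pics/w2.png')[100:220,100:260]; cv2.imwrite('pics/wz.png',cv2.resize(im,(800,600),interpolation=2))
```

```text
pin [0.4781 0.0595 0.2745] endR [0.4703 0.0368 0.2705] [0.4854 0.0342 0.2705] endL [0.4701 0.0802 0.2705]
```

View pics/wz.png

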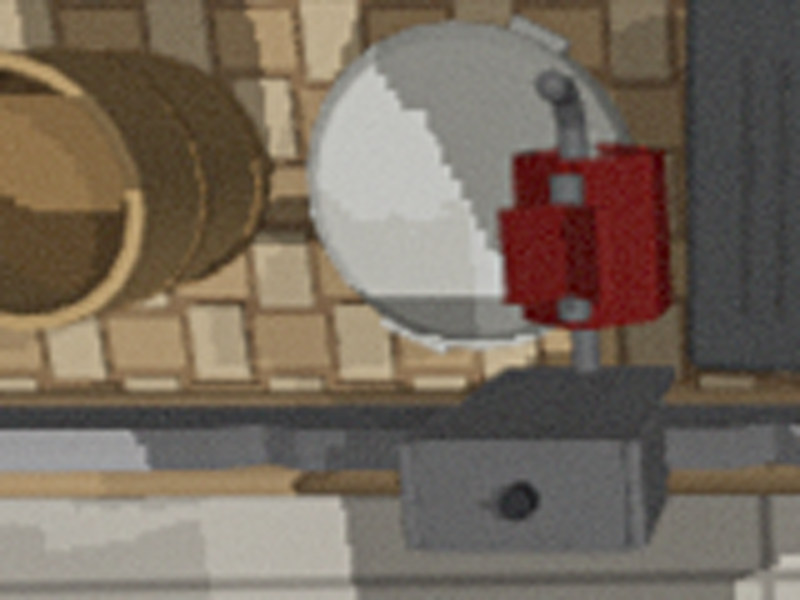

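drive_tool([
  {"hand": 1,"tx": 0.015,"ty": 0,"tz": -0.06,"turn": 0},
  {"hand": 1,"tx": 0.015,"ty": 0,"tz": -0.12,"turn": 0},
  {"hand": 1,"tx": 0.015,"ty": 0,"tz": -0.16,"turn": 0},
  {"hand": 1,"tx": 0.015,"ty": 0,"tz": -0.18,"turn": 0},
  {"hand": 1,"tx": 0.015,"ty": 0,"tz": -0.2,"turn": 0},
  {"hand": 1,"tx": 0.015,"ty": 0,"tz": -0.2,"turn": 0},
  {"hand": 1,"tx": 0.015,"ty": 0,"tz": -0.2,"turn": 0},
])

```text
time_s: 4.5
tcp_pos: [0.4761, -0.0039, 0.2515]
eef_rot: [-180.0, -0.1, -1.0]
contact_force: [-0.3, -0.7, -0.1]
gripper_width: 0.0004
gripper_force: 0.0
```

Run:
```python
from h import *
s,c=wcap('w3.png'); print(s['tcp_pos'],s['contact_force'])
```

```text
[ 0.4761052  -0.00388142  0.25146493] [-0.34062808 -0.73115604 -0.05254965]
```

View pics/w3.png

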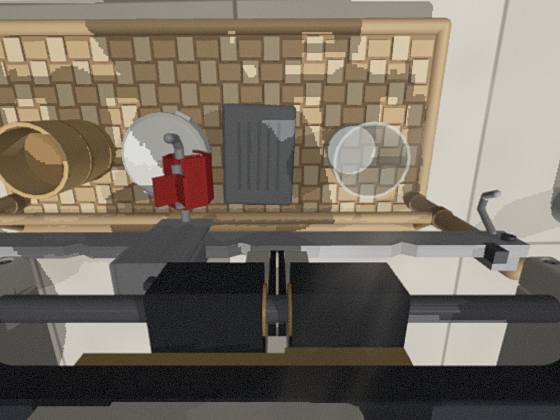

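drive_tool([
  {"hand": 1,"tx": 0,"ty": 0.005,"tz": 0,"turn": 0},
  {"hand": 1,"tx": 0,"ty": 0.01,"tz": 0,"turn": 0},
  {"hand": 1,"tx": 0,"ty": 0.015,"tz": 0,"turn": 0},
  {"hand": 1,"tx": 0,"ty": 0.02,"tz": 0,"turn": 0},
  {"hand": 1,"tx": 0,"ty": 0.025,"tz": 0,"turn": 0},
  {"hand": 1,"tx": 0,"ty": 0.03,"tz": 0,"turn": 0},
  {"hand": 1,"tx": 0,"ty": 0.035,"tz": 0,"turn": 0},
  {"hand": 1,"tx": 0,"ty": 0.04,"tz": 0,"turn": 0},
  {"hand": 1,"tx": 0,"ty": 0.045,"tz": 0,"turn": 0},
  {"hand": 1,"tx": 0,"ty": 0.05,"tz": 0,"turn": 0},
])

```text
time_s: 5.55
tcp_pos: [0.4755, 0.0258, 0.2506]
eef_rot: [180.0, 0.0, -1.1]
contact_force: [-0.3, -2.8, 0.0]
gripper_width: 0.0008
gripper_force: 1.3
```

Run:
```python
from h import *
s=r.get_state(); print(s['tcp_pos'],s['contact_force'],s['time_s'])
c=cap('scene','s2.png'); a=cv2.imread('pics/s2.png')[100:280,190:430]
cv2.imwrite('pics/s2z.png',cv2.resize(a,(800,600),interpolation=2))
c=cap('top')
for l in('clip','thumb_block'):
  for k in r.trace(l,'top')[:1]: print(l,k['score'],k['extent'])
```

```text
[0.47550095 0.02579965 0.25055231] [-0.32496086 -2.8374133   0.03818351] 5.55
clip 0.18 [396.5, 190.2, 448.9, 200.2]
```

View pics/s2z.png

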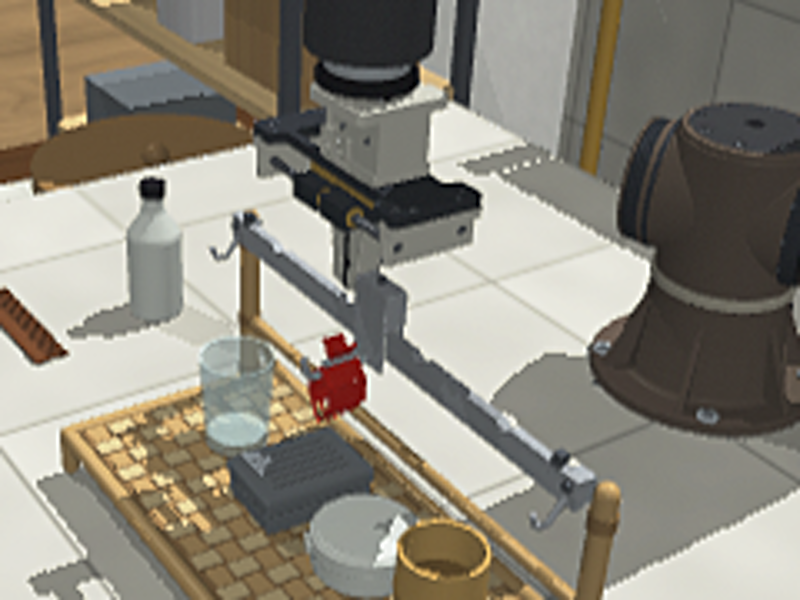

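Run:
```python
from h import *
s,c=wcap('w4.png'); print(s['tcp_pos'],s['contact_force'])
for l in('thumb_block','clip','end_right'):
  for k in r.trace(l,'wrist')[:1]: print(l,k['score'],k['extent'])
im=cv2.imread('pics/w4.png')[180:330,100:300]; cv2.imwrite('pics/w4z.png',cv2.resize(im,(800,600),interpolation=2))
```

```text
[0.47553819 0.02606323 0.25053016] [ 0.73497155 -1.2353517   0.01671098]
thumb_block 0.78 [161.6, 133.7, 250.1, 265.1]
clip 0.67 [196.7, 150.1, 252.0, 209.0]
end_right 0.52 [241.9, 238.8, 248.8, 259.6]
```

View pics/w4z.png

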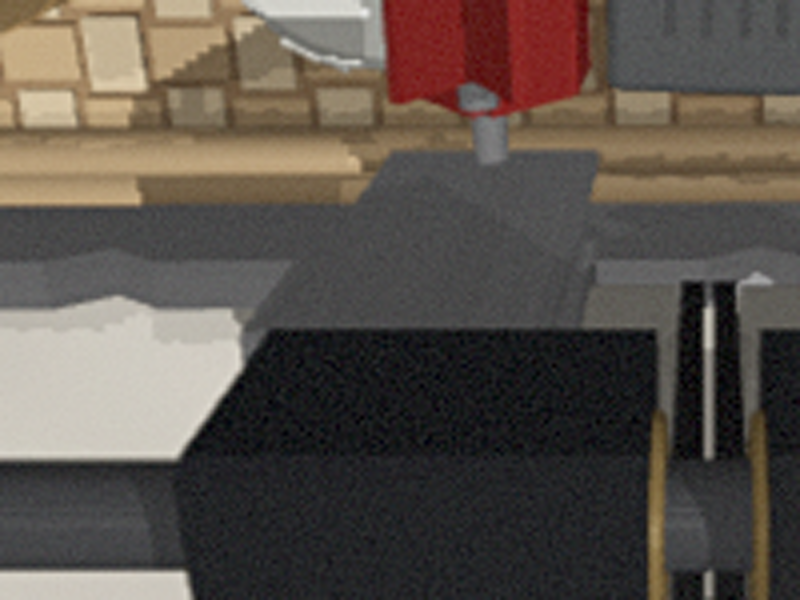

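Run:
```python
from h import *
np.set_printoptions(precision=4,suppress=True)
s,c=wcap('w5.png')
g=lambda u,v:(100+u/4,180+v/4)
for n,u,v,z in(('notchL far',115,250,.231),('notchL near',118,300,.231),('notchR far',760,248,.231),('notchR near',757,275,.231),('endL top',243,330,.2705),('endR low far',592,270,.24),('rod',490,150,.206),('cheek bottom L',392,152,.206),('cheek bottom R',598,152,.206),('cap cx',250,60,.089)): print(n,atz(c,*g(u,v),z))
```

```text
notchL far [0.4821 0.117  0.231 ]
notchL near [0.4736 0.118  0.231 ]
notchR far [0.4806 0.0174 0.231 ]
notchR near [0.4761 0.0179 0.231 ]
endL top [0.4881 0.0824 0.2705]
endR low far [0.4815 0.0425 0.24  ]
rod [0.4888 0.0627 0.206 ]
cheek bottom L [0.4887 0.0796 0.206 ]
cheek bottom R [0.4881 0.0442 0.206 ]
cap cx [0.475  0.1468 0.089 ]
```

drive_tool([
  {"hand": 1,"tx": 0,"ty": 0.0065,"tz": 0,"turn": 0},
  {"hand": 1,"tx": 0,"ty": 0.013,"tz": 0,"turn": 0},
  {"hand": 1,"tx": 0,"ty": 0.0195,"tz": 0,"turn": 0},
  {"hand": 1,"tx": 0,"ty": 0.026,"tz": 0,"turn": 0},
  {"hand": 1,"tx": 0,"ty": 0.0325,"tz": 0,"turn": 0},
  {"hand": 1,"tx": 0,"ty": 0.039,"tz": 0,"turn": 0},
  {"hand": 1,"tx": 0,"ty": 0.0455,"tz": 0,"turn": 0},
  {"hand": 1,"tx": 0,"ty": 0.052,"tz": 0,"turn": 0},
  {"hand": 1,"tx": 0,"ty": 0.0585,"tz": 0,"turn": 0},
  {"hand": 1,"tx": 0,"ty": 0.065,"tz": 0,"turn": 0},
])

```text
time_s: 7.0
tcp_pos: [0.4756, 0.0653, 0.2506]
eef_rot: [180.0, -0.0, -1.1]
contact_force: [3.6, -2.4, -0.6]
gripper_width: 0.0003
gripper_force: 1.5
```

drive_tool([
  {"hand": 1,"tx": 0,"ty": 0.0025,"tz": 0,"turn": 0},
  {"hand": 1,"tx": 0,"ty": 0.005,"tz": 0,"turn": 0},
  {"hand": 1,"tx": 0,"ty": 0.0075,"tz": 0,"turn": 0},
  {"hand": 1,"tx": 0,"ty": 0.01,"tz": 0,"turn": 0},
  {"hand": 1,"tx": 0,"ty": 0.0125,"tz": 0,"turn": 0},
  {"hand": 1,"tx": 0,"ty": 0.015,"tz": 0,"turn": 0},
  {"hand": 1,"tx": 0,"ty": 0.0175,"tz": 0,"turn": 0},
  {"hand": 1,"tx": 0,"ty": 0.02,"tz": 0,"turn": 0},
  {"hand": 1,"tx": 0,"ty": 0.02,"tz": 0,"turn": 0},
])

```text
time_s: 7.9
tcp_pos: [0.4754, 0.0772, 0.2504]
eef_rot: [-180.0, 0.0, -1.1]
contact_force: [0.5, 0.0, 0.1]
gripper_width: 0.001
gripper_force: 0.0
```

Run:
```python
from h import *
s,c=wcap('w6.png'); print(s['tcp_pos'],s['contact_force'])
im=cv2.imread('pics/w6.png')[180:330,100:300]; cv2.imwrite('pics/w6z.png',cv2.resize(im,(800,600),interpolation=2))
g=lambda u,v:(100+u/4,180+v/4)
for l in('thumb_block','clip','end_right','hook_slide'):
  for k in r.trace(l,'wrist')[:1]: print(l,k['score'],k['extent'])
```

```text
[0.47536145 0.07721588 0.25042375] [0.54836658 0.03236578 0.12519035]
thumb_block 0.86 [151.6, 133.3, 240.5, 277.7]
clip 0.98 [188.3, 147.9, 242.9, 209.0]
end_right 0.59 [233.1, 236.6, 245.7, 260.9]
hook_slide 0.6 [200.5, 109.8, 285.1, 199.3]
```

View pics/w6z.png

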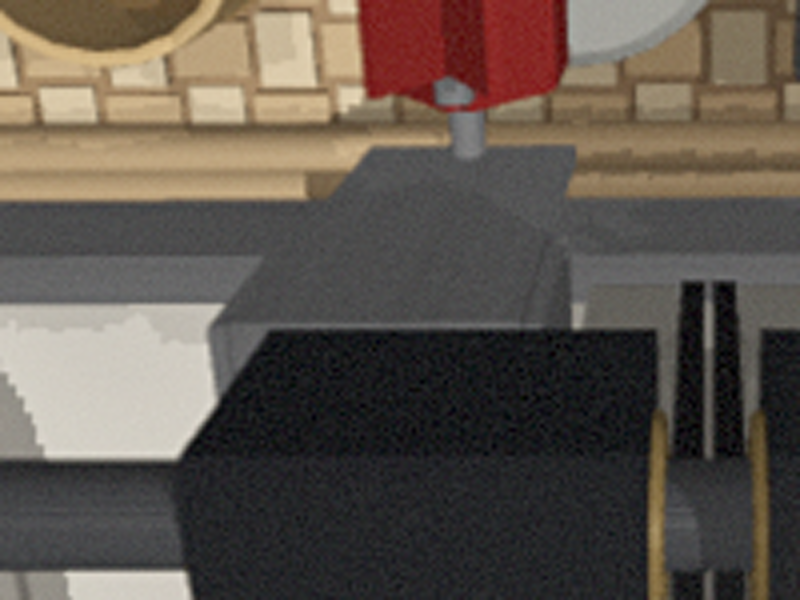

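The slide has moved clear of the finger: there is a gap at crop x≈572–588 and the force is zero. That means it was drawn into the stop, so I'm backing off.

drive_tool([
  {"hand": 1,"tx": 0,"ty": -0.02,"tz": 0,"turn": 0},
  {"hand": 1,"tx": 0,"ty": -0.05,"tz": 0,"turn": 0},
  {"hand": 1,"tx": 0,"ty": -0.06,"tz": 0.06,"turn": 0},
  {"hand": 1,"tx": 0,"ty": -0.06,"tz": 0.13,"turn": 0},
  {"hand": 1,"tx": 0,"ty": -0.06,"tz": 0.2,"turn": 0},
  {"hand": 1,"tx": 0,"ty": -0.12,"tz": 0.2,"turn": 0},
  {"hand": 1,"tx": 0,"ty": -0.12,"tz": 0.2,"turn": 0},
  {"hand": 1,"tx": 0,"ty": -0.12,"tz": 0.2,"turn": 0},
])

```text
time_s: 8.95
tcp_pos: [0.4752, 0.004, 0.3705]
eef_rot: [-180.0, -0.0, -1.2]
contact_force: [-0.1, 0.2, 0.3]
gripper_width: 0.0001
gripper_force: 0.0
```

Run:
```python
from h import *
s,c=wcap('w7.png'); print(s['tcp_pos'],s['contact_force'],s['time_s'])
for l in('thumb_block','clip','cap_case'):
  for k in r.trace(l,'wrist')[:1]:
    e=k['extent']; print(l,k['score'],e, atz(c,e[0],e[3],.2705),atz(c,e[2],e[3],.2705), atz(c,(e[0]+e[2])/2,(e[1]+e[3])/2,.08))
im=cv2.imread('pics/w7.png')[90:240,80:280]; cv2.imwrite('pics/w7z.png',cv2.resize(im,(800,600),interpolation=2))
```

```text
[0.47524295 0.00396262 0.37052068] [-0.0689095   0.24921542  0.34794135] 8.95
thumb_block 0.7 [116.5, 126.3, 186.2, 217.4] [0.47149994 0.14404074 0.2705    ] [0.47030718 0.08302441 0.2705    ] [0.4764893  0.18602515 0.08      ]
clip 0.95 [147.6, 137.7, 188.9, 172.5] [0.51058472 0.11098441 0.2705    ] [0.50990699 0.07644636 0.2705    ] [0.50014041 0.15840083 0.08      ]
cap_case 0.62 [0.9, 167.5, 60.2, 192.5] [0.49583666 0.23872403 0.2705    ] [0.494845   0.18810433 0.2705    ] [0.46793003 0.36482136 0.08      ]
```

View pics/w7z.png

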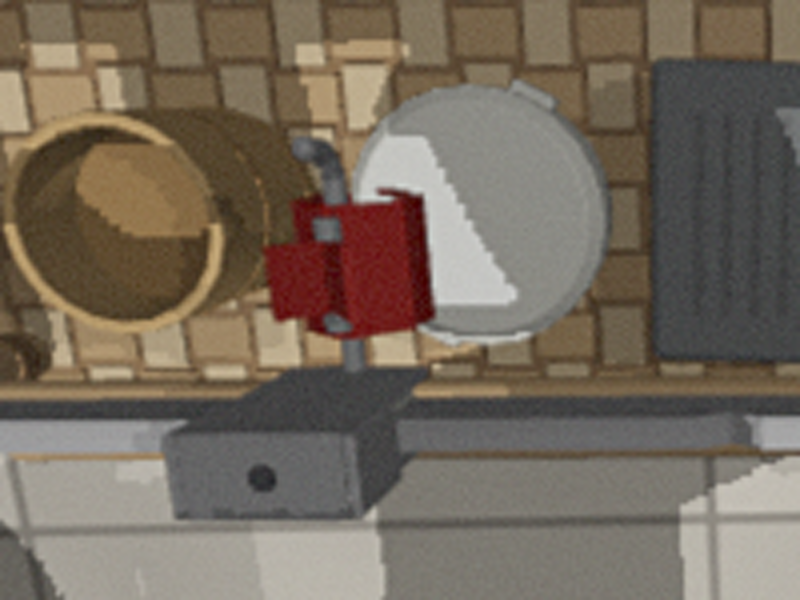

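The pin at crop (262,478) now looks flush with the block top. I'll check its position, then hand in.

Run:
```python
from h import *
s,c=wcap('w8.png'); p=atz(c,145.5,209.5,.272); print(p)
rod=atz(c,80+352/4,90+365/4,.206); case=atz(c,80+482/4,90+210/4,.089); print(rod,case)
if abs(p[1]-.1175)<.005: print(r.close_job())
```

```text
[0.47867658 0.11779283 0.272     ]
[0.48889717 0.11905235 0.206     ] [0.51743299 0.1093993  0.089     ]
the job is handed in; nothing more can be done
None
```

I pushed the sliding hook into the stop above the shower cap case and took the hand away. The last look put the slide within 1 mm of the notch, the pin looked flush, and the clip was still on its hook; the job is handed in, but no verdict came back.

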